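Lock the assembly turntable

TASK

Lock the assembly turntable by pushing alone: push the disc round by its black peg until the slot in the blue disc faces the steel bar, then push the bar by its red stud fully home into the slot. Do not lift the bar or pull it out of its guide, leave the loose parts and tools around it where they are, and finish clear of everything.

Things in the scene. Friction and masses are not known exactly. Their poses are not given: they have to be found in the camera images.
- turntable: aluminium base plate of the assembly turntable, 320 x 172 x 12 mm, fixed to the bench; origin on the bench surface. +x is the direction in which the bar is pushed, z up. The disc's vertical spindle is at x = +70, y = 0 mm. The bar's grey guide channel lies along y = 0 from x = -85 to -20 mm, 41 mm wide outside, top 38 mm above the bench
- bar_gate (a point): point on the fixed base, on the bar's line of travel, where the mouth of the slot must come: 77 mm from the spindle axis, 25 mm above the bench, axes as the base's. With the bar home its nose tip is 22 mm past this point (along +x) and its collar meets the end of the guide
- disc (a joint): angle of the blue disc in rad, counter-clockwise from above: at 0 and at 2 pi the slot faces the bar. Disc 160 mm across, underside 16 and top 34 mm above the bench; an orange switch body is fixed in a white nest at its middle (top about 65 mm above the bench). It turns either way with light friction (about 1 N at the peg) and stays where it is left
- slot_mouth (a point): middle of the open mouth of the slot in the disc's rim, marked by two white lines: slot 18 mm wide, running 25 mm inward from this point, which is 77 mm from the spindle axis and 25 mm above the bench. x points radially outward from the spindle through the slot, z up
- disc_peg (a point): upright black peg fixed on the disc for turning it, 14 mm across (22 mm at its foot, up to 40 mm above the bench), on the side opposite the slot, 66 mm from the spindle axis; the point is 56 mm above the bench, the peg's top 68 mm. Axes as the disc's
- bar_nose (a point): tip of the nose of the steel locking bar, half-way up it (25 mm above the bench). The bar is loose in its guide: 112 mm long, 14 mm wide and high, its last 12 mm tapering to a nose about 6 mm wide; +x points along it towards the disc. It starts with its nose 15 to 40 mm short of the disc's rim; a push of a few newtons slides it
- bar_stud (a point): red upright stud on the bar for pushing it, 16 mm across, 106 mm behind the nose tip, standing on a dark stop collar (12 mm along the bar, 32 mm across it, top 35 mm above the bench); the point is on the stud's axis 54 mm above the bench, the stud's top 74 mm. Axes as the bar's
- switch_left: orange switch body, 42x69x27 mm, loose bystander lying beside the disc end of the turntable; origin at the centre of its underside
- switch_far: orange switch body, 42x69x26 mm, loose bystander lying beyond the bar end of the turntable; origin at the centre of its underside
- pen: black marker pen, 138x14x12 mm, loose bystander lying behind the turntable; origin at the centre of its underside
- tape_roll: roll of green tape, 69 mm across, 24 mm high, loose bystander at the right; origin at the centre of its underside
- counter: round white tally counter, 46 mm across, 26 mm high, loose bystander at the left; origin at the centre of its underside
Mind the look-alikes: they are no part of the job. Leave any purple look-alike of the part that bears bar_nose alone.

How it is judged:
By the outcome, as a careful person would: the job done as asked, in the order asked, and still so for the second after the job is handed in, with the robot touching nothing.
It also fails if it takes over 56 s, if anything falls off the work surface, if the arm or the gripper's body presses on something with over 40 N, if the wrist force passes 120 N, or if a joint passes its speed limit or range.

ROBOT

A 6-joint arm with a two-finger parallel gripper is mounted at the origin on a cart in front of the work surface, level with it; the furniture and walls round the work are solid. World frame = base frame: x ahead of the robot, y to its left, z up, the work surface at z = 0. Lengths are in m, angles in rad, forces in N, time in s.
With the tool pointing down it reaches from about 0.3 to 0.775 m from the base axis. Payload 14.6 kg.
Tool frame: the origin (TCP) lies at the centre of the arm's flange, where the gripper is bolted on; the fingertips stand 199 mm ahead of it and the grasp point (between the pads) lies 180 mm ahead of it; z points along the fingers, y is the line along which they close (so a half turn about z gives the same grasp; the last joint's range is limited). The gripper opens to 94 mm and grips with 3 to 60 N. Pads are 16 mm wide; open, the fingers measure 119 mm over their backs; the gripper's body (75 mm by 177 mm) begins 78 mm behind the grasp point.
Start: joints at [1.22, 0.3, 1.521, -0, 1.321, -0.067], TCP at [0.154, 0.528, 0.405] pointing down, gripper open.
Joint ranges: [-3.03, 3.03], [-0.79, 2.21], [0.23, 2.52], [-1.04, 4.18], [0, 3.07], [-2.55, 2.55]. Speed limits (rad/s): [2.22, 2.22, 2.57, 3.14, 3.14, 3.14].

INTERFACE

Orientations are given as [roll, pitch, yaw] about the fixed x, y, z axes, in that order (R = Rz(yaw) Ry(pitch) Rx(roll)).
In Python, from station import ctrl gives the robot as it stands. The module is installed in compiled form; this text tells all that it offers.
- The arm moves only by the tool servo_tool, never from a script. Its argument "motion" is a list of rows, each a list of 5 numbers: the closure, from 0 (fully open) to 1 (shut), then the shift along the world's x, y, z in cm, then the turn about the world's z in degrees. A call has 1 to 20 rows; each row is the pose to reach, as a shift and turn from the pose commanded when the call began; what a row does not reach only later rows make up. A row lasts 1/8 s, in which the tool goes at most 62.5 mm and 10.7 degrees, less where a joint would pass 70% of its speed; a pose out of reach is approached as far as the arm can. A call with a gripper value outside its range is refused whole. The fingers move at their own pace and stop on an object; "squeeze" is the grip in N (left out, the last holds). Time passes only in rows, so rows that repeat a pose let the fingers close. It gives the time, the measured TCP pose, the force, the opening and the grip force at its end, in the units of the state.
- ctrl.get_obs(): the state, without advancing time (a new reading comes with each control period).
- ctrl.camera(name): name is "side" or "top" or "wrist"; returns a dict with "image" (420x560x3 uint8, red, green, blue), "fx", "fy", "cx", "cy" (pixels), "camera_from_world" (4x4, takes a point from world to camera coordinates); the wrist camera has in their place "hand_eye" (4x4, takes a point from camera to tool coordinates, whose origin is the TCP and whose axes are the flange's). Camera axes: x right, y up, looking along -z (the intrinsics and any distortion apply to the point x, -y, -z); pixel columns grow to the right and rows downward; lengths in m; the calibration is good to about 2 mm. A picture is of the moment at which its call begins: read the wrist's pose just before it. There is no depth.
- ctrl.hand_in(): hands the job in; it is judged then, once.
The state is a dict: "time_s": time; "qpos": joint angles; "joint_vel": joint speeds; "tau": joint torques, N m; "ee_pos": TCP position; "eef_rot": TCP orientation; "force": force on the tool from outside, world axes, zero at the start; "moment": the same for the moment, N m; "grip_width": finger opening in m; "grip_force": force on a finger pad.
Only numpy, scipy, OpenCV 4.12 (cv2) and the standard library are available. Lean on these libraries where they do the work, as an engineer would, in place of code of your own. Each camera call takes 0.05 s, during which the arm holds its last target. There are 200 camera calls.

## Working session

There is one attempt and no reset: what is moved stays moved. The work goes in short steps, Python scripts to look and compute and a tool call to move; the robot and the scene stay as the last step left them, time stands still between calls to the robot, and variables do not carry over. Pictures are saved under pics/ and viewed, at most 10 in all, crops included, and the job is handed in when it is done.

Besides the shell and the picture viewer there is one more tool, called in YAML: its name, and indented under it one key for each argument. servo_tool: Moves the arm, as the interface text tells. Its arguments: {"type":"object","properties":{"motion":{"type":"array","items":{"type":"array","items":{"type":"number"}}},"squeeze":{"type":"number"}},"required":["motion"]}

```bash
mkdir -p pics; cat > h.py <<'E'
import numpy as np, cv2
from station import ctrl
def snap(n,f):
    c=ctrl.camera(n); cv2.imwrite('pics/'+f+'.png',c['image'][:,:,::-1]); np.save('pics/'+f+'.npy',c,allow_pickle=True); return c
def load(f): return np.load('pics/'+f+'.npy',allow_pickle=True).item()
def ray(c,u,v,z):
    M=np.linalg.inv(c['camera_from_world']); 
    d=M[:3,:3]@np.array([(u-c['cx'])/c['fx'],-(v-c['cy'])/c['fy'],-1]); o=M[:3,3]
    return o+d*(z-o[2])/d[2]
def proj(c,p):
    q=c['camera_from_world']@np.append(p,1); return c['cx']+c['fx']*q[0]/-q[2], c['cy']-c['fy']*q[1]/-q[2]
E
python3 - <<'E'
from h import *
a=snap('top','top0');b=snap('side','side0')
print([k for k in a]); print(a['fx'],np.linalg.inv(a['camera_from_world'])[:3,3],np.linalg.inv(b['camera_from_world'])[:3,3])
print(ctrl.get_obs())
E
```

```text
['image', 'fx', 'fy', 'cx', 'cy', 'camera_from_world']
424.1985501451877 [ 0.36840152 -0.00994209  1.37578584] [0.54827384 1.03798942 0.61228676]
{'time_s': 0.1, 'qpos': array([ 1.22041288e+00,  3.00386931e-01,  1.52149040e+00, -2.26831962e-05,
        1.32070114e+00, -6.65872716e-02]), 'joint_vel': array([ 2.35594925e-04, -9.38605800e-05, -4.19371381e-04,  1.12061485e-03,
        5.97723886e-04, -5.68259427e-04]), 'tau': array([ 2.88951553e-03, -5.32645404e+01, -3.53277576e+01,  7.09863100e-02,
        2.35110271e-02, -1.28463350e-05]), 'ee_pos': array([0.15398901, 0.52797389, 0.40417076]), 'eef_rot': array([-3.14060756e+00, -4.36711240e-05,  2.85780208e+00]), 'force': array([-0.15798143,  0.3706677 ,  1.41431243]), 'moment': array([-0.03579551,  0.02908137,  0.01282974]), 'grip_force': 0.0, 'grip_width': 0.09365759446227137}
```

View pics/top0.png

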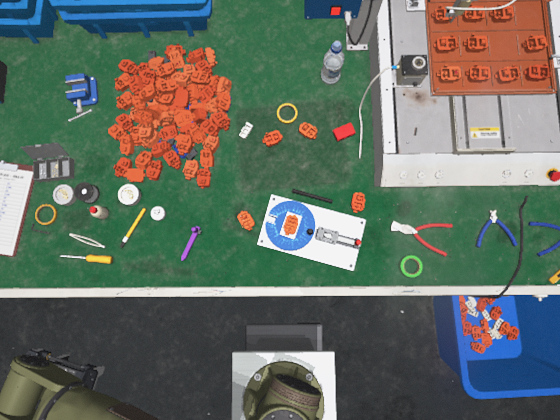

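View pics/side0.png

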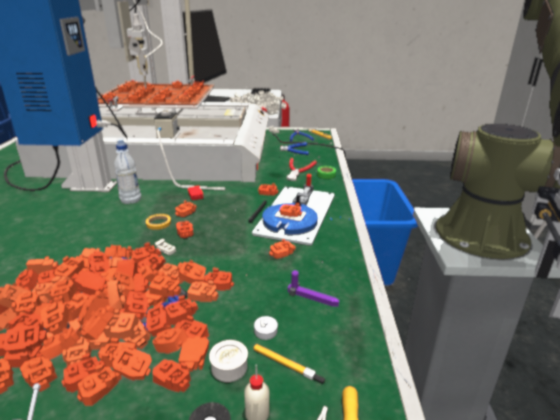

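The top view shows the disc at about (290,226), the bar and guide at (338,238), the red stud near (357,242) and a black peg near (310,232). The purple bar at (190,243) is the look-alike, so I leave it. Other reds that could be taken for the stud are the red box (344,131) and the plier handles (430,240). Next is one close crop.

```bash
python3 - <<'E'
from h import *
a=load('top0');im=a['image'][:,:,::-1]
cv2.imwrite('pics/crop0.png',cv2.resize(im[185:280,235:375],(784,532),interpolation=cv2.INTER_CUBIC))
hsv=cv2.cvtColor(im.copy(),cv2.COLOR_BGR2HSV)
s=np.zeros((420,560),np.uint8);s[185:280,250:375]=1
w=((hsv[...,1]<45)&(hsv[...,2]>150)).astype(np.uint8)*s
w=cv2.morphologyEx(w,cv2.MORPH_CLOSE,np.ones((3,3)))
cs,_=cv2.findContours(w,0,2);c=max(cs,key=cv2.contourArea)
pts=np.array([ray(a,u,v,.012)[:2] for u,v in c[:,0]+0.0],np.float32)
print('plate',cv2.minAreaRect(pts))
b=((abs(hsv[...,0].astype(int)-106)<12)&(hsv[...,1]>110)).astype(np.uint8)*s
cs,_=cv2.findContours(b,0,2);c=max(cs,key=cv2.contourArea)
pts=np.array([ray(a,u,v,.034)[:2] for u,v in c[:,0]+0.0],np.float32)
print('disc',cv2.minEnclosingCircle(pts))
r=(((hsv[...,0]<6)|(hsv[...,0]>174))&(hsv[...,1]>150)).astype(np.uint8)*s; r[:,:345]=0;r[:230]=0
v,u=np.nonzero(r);print('stud',u.mean(),v.mean(),len(u),ray(a,u.mean(),v.mean(),.07))
k=(hsv[...,2]<70).astype(np.uint8)*s
n,l,st,ce=cv2.connectedComponentsWithStats(k)
for i in range(1,n):
  if st[i,4]>8: print('dark',st[i],ce[i],ray(a,*ce[i],.062))
E
```

```text
plate ((0.523566722869873, -0.09681503474712372), (0.32145246863365173, 0.17343322932720184), 74.1667251586914)
disc ((0.5432945489883423, -0.027769604697823524), 0.07956510037183762)
stud 357.4347826086956 241.91304347826087 23 [ 0.48373926 -0.23346673  0.07      ]
dark [292 190  40  13  81] [309.45679012 195.60493827] [ 0.63181097 -0.08960856  0.062     ]
dark [307 229   6   6  14] [309.42857143 231.85714286] [ 0.51695012 -0.08734084  0.062     ]
```

View pics/crop0.png

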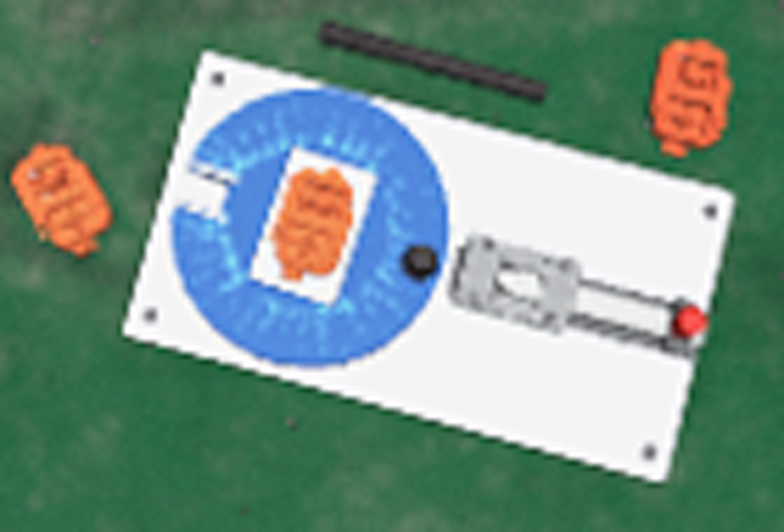

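The crop shows the real bar with its red stud at about (357,242) full-frame, the peg at (309,232) and the slot facing left, at about (268,219). The disc therefore sits near 172° and needs about a half turn. I'll cage the peg loosely between the fingers, without gripping, and push it clockwise. First I move above the peg.

servo_tool:
  motion:
    - [0.3, 2.5, -4.3, 0, 4]
    - [0.6, 5, -8.6, 0, 8]
    - [0.6, 7.7, -13.2, 0, 12]
    - [0.6, 10.4, -17.6, 0, 16]
    - [0.6, 13, -22, 0, 20]
    - [0.6, 15.5, -26.4, 0, 24]
    - [0.6, 18.1, -30.8, 0, 28]
    - [0.6, 20.7, -35.2, 0, 32]
    - [0.6, 23.3, -39.6, 0, 36]
    - [0.6, 25.9, -44, 0, 40]
    - [0.6, 28.5, -48.4, 0, 44]
    - [0.6, 31.1, -52.8, 0, 48]
    - [0.6, 33.7, -57.2, 0, 50]
    - [0.6, 36.25, -61.6, -3, 51]
    - [0.6, 36.25, -61.6, -6, 51]
    - [0.6, 36.25, -61.6, -8, 51]
    - [0.6, 36.25, -61.6, -8, 51]
    - [0.6, 36.25, -61.6, -8, 51]
    - [0.6, 36.25, -61.6, -8, 51]

```text
time_s: 2.48
ee_pos: [0.5166, -0.0879, 0.3257]
eef_rot: [-3.14, 0.001, -2.535]
force: [-0.3, 0.8, -0.8]
grip_width: 0.0377
grip_force: 0.0
```

```bash
python3 - <<'E'
from h import *
o=ctrl.get_obs();print(o['time_s'],o['ee_pos'],o['eef_rot'],o['qpos'],o['grip_width'])
c=snap('wrist','w1');print(c['hand_eye'],c['fx'])
E
```

```text
2.475 [ 0.51661122 -0.08789865  0.32567814] [-3.14032692e+00  1.08825793e-03 -2.53497639e+00] [-2.38426704e-01  3.22576490e-01  1.68511321e+00 -2.87764075e-05
  1.13223390e+00 -2.41582640e+00] 0.037661270042809725
[[-5.63143001e-04  9.62184629e-01  2.72397545e-01  8.06686164e-02]
 [ 9.99999841e-01  5.47911968e-04  1.31977835e-04 -3.22165700e-04]
 [-2.22628310e-05  2.72397576e-01 -9.62184785e-01  2.01674531e-02]
 [ 0.00000000e+00  0.00000000e+00  0.00000000e+00  1.00000000e+00]] 370.5854473417227
```

View pics/w1.png

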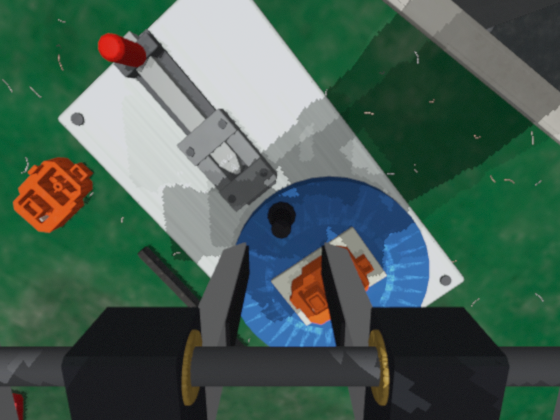

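The wrist view shows the peg top at about (281,213), the stud top at (114,47), and the disc below. I compute both positions from these pixels.

```bash
cat >> h.py <<'E'
from scipy.spatial.transform import Rotation as Ro
def wrist(c,pos,rot):
    T=np.eye(4);T[:3,:3]=Ro.from_euler('xyz',rot).as_matrix();T[:3,3]=pos
    c['camera_from_world']=np.linalg.inv(T@c['hand_eye']);return c
E
python3 - <<'E'
from h import *
o=ctrl.get_obs();c=wrist(load('w1'),o['ee_pos'],o['eef_rot'])
print('peg',ray(c,280,212,.068),'stud',ray(c,113,46,.074),'foot',ray(c,283,228,.036))
e=[.2728,.9621]
for n,p in(('spindle',(.543,-.0286,.034)),('plateC',(.5236,-.0968,.012))): print(n,proj(c,p))
E
```

```text
peg [ 0.51084053 -0.09659593  0.068     ] stud [ 0.4818065  -0.23357319  0.074     ] foot [ 0.52823208 -0.08237167  0.036     ]
spindle (np.float64(327.57122853607603), np.float64(277.5022401423164))
plateC (np.float64(271.92375287057854), np.float64(204.55052869042646))
```

```bash
python3 - <<'E'
from h import *
o=ctrl.get_obs();c=wrist(load('w1'),o['ee_pos'],o['eef_rot'])
im=c['image'];g=im.max(2)[190:250,255:310]
n,l,st,ce=cv2.connectedComponentsWithStats((g<45).astype(np.uint8))
for i in range(1,n):
  if st[i,4]>20: print(st[i][:4]+[255,190,0,0],st[i,4],ce[i]+[255,190])
for v in(224,226,228,230): print(ray(c,283,v,.068))
print(ray(c,282,210,.036))
E
```

```text
[268 202  27  36] 718 [281.06545961 218.56267409]
[ 0.51664862 -0.09014643  0.068     ]
[ 0.51781965 -0.08933739  0.068     ]
[ 0.51899433 -0.08852583  0.068     ]
[ 0.52017268 -0.08771174  0.068     ]
[ 0.51681323 -0.09118108  0.036     ]
```

```bash
python3 - <<'E'
import numpy as np
S=np.array([.543,-.0286]);P0=np.array([.5166,-.088]);
out=[]
for f in np.arange(241,69,-5.):
    p=S+.066*np.array([np.cos(np.radians(f)),np.sin(np.radians(f))])
    psi=min(f,214.8); d=(p-P0)*100
    out.append([.7,round(d[0],1),round(d[1],1),-8.0,round(psi-214.8)])
print(out[:18]);a=np.array(out[17]);print([[.7]+[round(x,1) for x in (np.array(r)-a)[1:]] for r in out[18:]])
E
```

```text
[[0.7, np.float64(-0.6), np.float64(0.2), -8.0, 0], [0.7, np.float64(-1.1), np.float64(0.5), -8.0, 0], [0.7, np.float64(-1.5), np.float64(0.8), -8.0, 0], [0.7, np.float64(-1.9), np.float64(1.2), -8.0, 0], [0.7, np.float64(-2.3), np.float64(1.6), -8.0, 0], [0.7, np.float64(-2.7), np.float64(2.1), -8.0, 0], [0.7, np.float64(-3.0), np.float64(2.5), -8.0, -4], [0.7, np.float64(-3.3), np.float64(3.0), -8.0, -9], [0.7, np.float64(-3.5), np.float64(3.6), -8.0, -14], [0.7, np.float64(-3.7), np.float64(4.1), -8.0, -19], [0.7, np.float64(-3.8), np.float64(4.7), -8.0, -24], [0.7, np.float64(-3.9), np.float64(5.3), -8.0, -29], [0.7, np.float64(-4.0), np.float64(5.8), -8.0, -34], [0.7, np.float64(-3.9), np.float64(6.4), -8.0, -39], [0.7, np.float64(-3.9), np.float64(7.0), -8.0, -44], [0.7, np.float64(-3.8), np.float64(7.5), -8.0, -49], [0.7, np.float64(-3.6), np.float64(8.1), -8.0, -54], [0.7, np.float64(-3.4), np.float64(8.6), -8.0, -59]]
[[0.7, np.float64(0.3), np.float64(0.5), np.float64(0.0), np.float64(-5.0)], [0.7, np.float64(0.6), np.float64(1.0), np.float64(0.0), np.float64(-10.0)], [0.7,
[... 449 characters left out ...]
40.0)], [0.7, np.float64(3.7), np.float64(3.5), np.float64(0.0), np.float64(-45.0)], [0.7, np.float64(4.2), np.float64(3.7), np.float64(0.0), np.float64(-50.0)], [0.7, np.float64(4.8), np.float64(3.8), np.float64(0.0), np.float64(-55.0)], [0.7, np.float64(5.4), np.float64(3.9), np.float64(0.0), np.float64(-60.0)], [0.7, np.float64(5.9), np.float64(3.9), np.float64(0.0), np.float64(-65.0)], [0.7, np.float64(6.5), np.float64(3.9), np.float64(0.0), np.float64(-70.0)], [0.7, np.float64(7.1), np.float64(3.9), np.float64(0.0), np.float64(-75.0)], [0.7, np.float64(7.6), np.float64(3.7), np.float64(0.0), np.float64(-80.0)], [0.7, np.float64(8.2), np.float64(3.6), np.float64(0.0), np.float64(-85.0)]]
```

servo_tool:
  motion:
    - [0.6, 0, 0, -2, 0]
    - [0.6, 0, 0, -4, 0]
    - [0.6, 0, 0, -6, 0]
    - [0.6, 0, 0, -7.5, 0]
    - [0.6, 0, 0, -8.1, 0]
    - [0.7, 0, 0, -8.1, 0]
    - [0.7, 0, 0, -8.1, 0]
    - [0.7, 0, 0, -8.1, 0]

```text
time_s: 3.52
ee_pos: [0.5166, -0.088, 0.2442]
eef_rot: [-3.141, 0.001, -2.535]
force: [0.6, 0.0, -0.2]
grip_width: 0.0283
grip_force: 0.0
```

servo_tool:
  motion:
    - [0.7, -0.6, 0.2, 0, 0]
    - [0.7, -1.1, 0.5, 0, 0]
    - [0.7, -1.5, 0.8, 0, 0]
    - [0.7, -1.9, 1.2, 0, 0]
    - [0.7, -2.3, 1.6, 0, 0]
    - [0.7, -2.7, 2.1, 0, 0]
    - [0.7, -3.0, 2.5, 0, -4]
    - [0.7, -3.3, 3.0, 0, -9]
    - [0.7, -3.5, 3.6, 0, -14]
    - [0.7, -3.7, 4.1, 0, -19]
    - [0.7, -3.8, 4.7, 0, -24]
    - [0.7, -3.9, 5.3, 0, -29]
    - [0.7, -4.0, 5.8, 0, -34]
    - [0.7, -3.9, 6.4, 0, -39]
    - [0.7, -3.9, 7.0, 0, -44]
    - [0.7, -3.8, 7.5, 0, -49]
    - [0.7, -3.6, 8.1, 0, -54]
    - [0.7, -3.4, 8.6, 0, -59]

```text
time_s: 5.78
ee_pos: [0.4822, -0.0015, 0.2435]
eef_rot: [-3.141, -0.001, 2.716]
force: [-1.6, -1.4, 0.9]
grip_width: 0.0281
grip_force: 0.7
```

servo_tool:
  motion:
    - [0.7, 0.3, 0.5, 0, -5]
    - [0.7, 0.6, 1.0, 0, -10]
    - [0.7, 0.9, 1.5, 0, -15]
    - [0.7, 1.3, 1.9, 0, -20]
    - [0.7, 1.7, 2.3, 0, -25]
    - [0.7, 2.2, 2.7, 0, -30]
    - [0.7, 2.6, 3.0, 0, -35]
    - [0.7, 3.1, 3.3, 0, -40]
    - [0.7, 3.7, 3.5, 0, -45]
    - [0.7, 4.2, 3.7, 0, -50]
    - [0.7, 4.8, 3.8, 0, -55]
    - [0.7, 5.4, 3.9, 0, -60]
    - [0.7, 5.9, 3.9, 0, -65]
    - [0.7, 6.5, 3.9, 0, -70]
    - [0.7, 7.1, 3.9, 0, -75]
    - [0.7, 7.6, 3.7, 0, -80]
    - [0.7, 8.0, 3.6, 0, -83]
    - [0.7, 8.2, 3.6, 0, -85]
    - [0.7, 8.2, 3.6, 0, -85]
    - [0.7, 8.2, 3.6, 0, -85]

```text
time_s: 8.28
ee_pos: [0.5644, 0.0341, 0.2436]
eef_rot: [-3.142, -0.0, 1.235]
force: [-0.5, -0.1, -0.6]
grip_width: 0.0282
grip_force: 0.2
```

```bash
python3 - <<'E'
from h import *
o=ctrl.get_obs();print(o['qpos'])
c=snap('top','top2');im=c['image'][:,:,::-1]
cv2.imwrite('pics/crop2.png',cv2.resize(im[185:280,235:375],(784,532),interpolation=cv2.INTER_CUBIC))
E
```

```text
[-4.40204314e-03  5.15232519e-01  1.62366610e+00  1.38769789e-04
  1.00273363e+00  3.30828138e-01]
```

View pics/crop2.png

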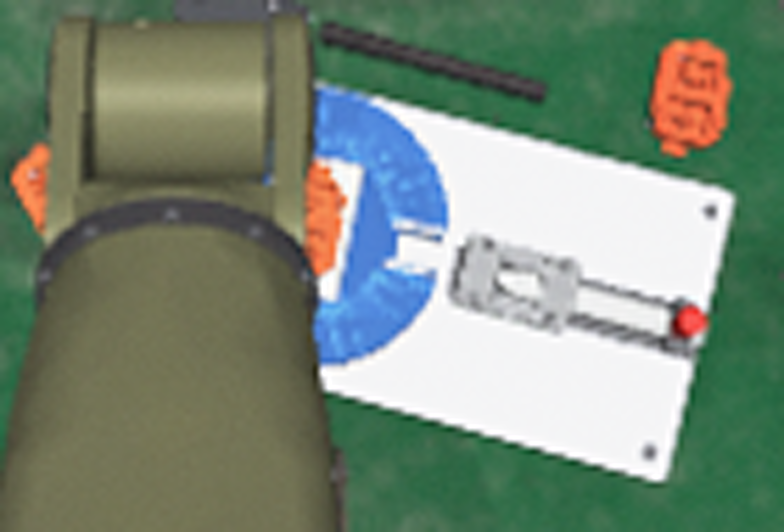

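The slot mouth is at crop (437,247), while the bar axis passes through about (440,263). That leaves roughly 7° more clockwise, so I measure it numerically.

```bash
cat >> h.py <<'E'
S=np.array([.543,-.0286])
def slot(c,lo=225,hi=290):
    hsv=cv2.cvtColor(c['image'],cv2.COLOR_RGB2HSV)[...,1]
    res=[]
    for r in(.062,.067,.072):
        A=np.arange(lo,hi,.25);q=[proj(c,(*(S+r*np.array([np.cos(a),np.sin(a)])),.034)) for a in np.radians(A)]
        m=cv2.remap(hsv,np.float32([q])[...,0],np.float32([q])[...,1],cv2.INTER_LINEAR)[0]
        w=A[m<95]; res.append((round(w.mean(),1),w.min(),w.max(),round(r*np.radians(np.ptp(w))*1e3,1)))
    return res
E
python3 - <<'E'
from h import *
print(slot(load('top2')))
E
```

```text
[(np.float64(257.0), np.float64(243.25), np.float64(270.75), np.float64(29.8)), (np.float64(257.5), np.float64(245.0), np.float64(270.0), np.float64(29.2)), (np.float64(257.7), np.float64(246.5), np.float64(269.5), np.float64(28.9))]
```

servo_tool:
  motion:
    - [0.7, 0.2, 0, 0, -2]
    - [0.7, 0.37, -0.1, 0, -3]
    - [0.7, 0.37, -0.1, 0, -3]
    - [0.7, 0.1, 0, 0, -3]
    - [0.7, 0, 0, 0, -3]
    - [0.7, 0, 0, 2, -3]
    - [0.7, 0, 0, 5, -3]
    - [0.7, -1, 2, 10, -3]
    - [0.7, -1, 6, 12, -3]
    - [0.7, -1, 11, 12, -3]
    - [0.7, -1, 16, 12, -3]
    - [0.7, -1, 20, 12, -3]
    - [0.7, -1, 20, 12, -3]
    - [0.7, -1, 20, 12, -3]

```text
time_s: 10.07
ee_pos: [0.5545, 0.2334, 0.3635]
eef_rot: [-3.142, 0.0, 1.182]
force: [-0.1, -0.1, -0.7]
grip_width: 0.0281
grip_force: 0.0
```

```bash
python3 - <<'E'
from h import *
c=snap('top','top3');im=c['image'][:,:,::-1]
print(slot(c))
hsv=cv2.cvtColor(im.copy(),cv2.COLOR_BGR2HSV)
s=np.zeros((420,560),np.uint8);s[185:280,250:375]=1
k=(hsv[...,2]<70).astype(np.uint8)*s
n,l,st,ce=cv2.connectedComponentsWithStats(k)
for i in range(1,n):
  if 8<st[i,4]<40: p=ray(c,*ce[i],.062);print('dark',st[i],p,np.degrees(np.arctan2(*(p[:2]-S)[::-1])))
d=(S-[.5236,-.0968]);print('axis',np.degrees(np.arctan2(d[1],d[0])))
cv2.imwrite('pics/crop3.png',cv2.resize(im[185:280,235:375],(784,532),interpolation=cv2.INTER_CUBIC))
E
```

```text
[(np.float64(253.4), np.float64(239.75), np.float64(267.0), np.float64(29.5)), (np.float64(254.1), np.float64(241.75), np.float64(266.5), np.float64(28.9)), (np.float64(253.4), np.float64(241.75), np.float64(265.0), np.float64(29.2))]
dark [268 218   5   4  15] [0.55572512 0.03493234 0.062     ] 78.67389266512836
axis 74.1212012556562
```

View pics/crop3.png

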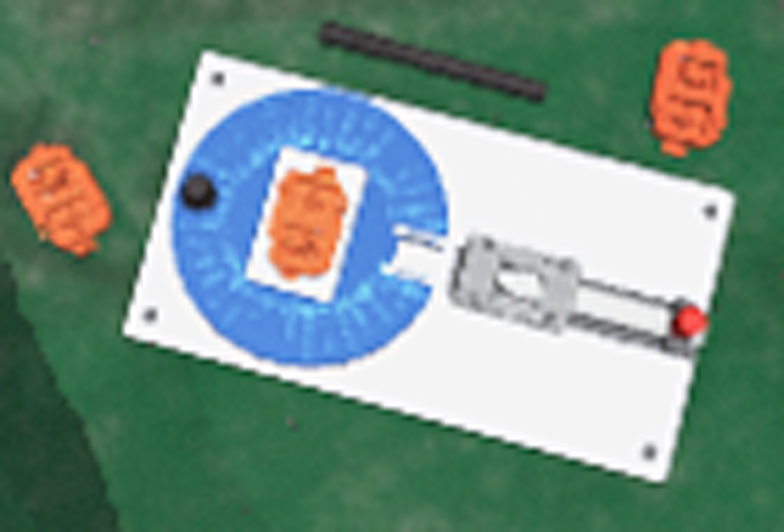

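The top view now shows the slot facing the guide, mouth near crop (437,258), to within a few degrees. Next I take one close wrist look at the slot on the way to the stud.

servo_tool:
  motion:
    - [0.8, -0.6, -5, 0, 2]
    - [1, -1.2, -10, 0, 4]
    - [1, -1.8, -15, 0, 6.5]
    - [1, -2.5, -20, 0, 6.5]
    - [1, -3.1, -25, 0, 6.5]
    - [1, -3.7, -30, 0, 6.5]
    - [1, -4.3, -35, 0, 6.5]
    - [1, -5, -39.7, 0, 6.5]
    - [1, -5, -39.7, 0, 6.5]
    - [1, -5, -39.7, 0, 6.5]
    - [1, -5, -39.7, 0, 6.5]

```text
time_s: 11.5
ee_pos: [0.5045, -0.1623, 0.3638]
eef_rot: [3.141, -0.0, 1.297]
force: [-0.3, -0.0, -0.6]
grip_width: 0.0006
grip_force: 0.0
```

```bash
python3 - <<'E'
from h import *
o=ctrl.get_obs();c=wrist(snap('wrist','w4'),o['ee_pos'],o['eef_rot']);np.save('pics/w4.npy',c,allow_pickle=True)
print(o['ee_pos'],o['eef_rot'],slot(c), proj(c,(*S,.034)))
E
```

```text
[ 0.50451347 -0.1623385   0.36375001] [ 3.14145197e+00 -7.19285663e-05  1.29652239e+00] [(np.float64(252.8), np.float64(240.0), np.float64(265.75), np.float64(27.9)), (np.float64(253.0), np.float64(241.25), np.float64(264.75), np.float64(27.5)), (np.float64(253.0), np.float64(242.0), np.float64(264.0), np.float64(27.6))] (np.float64(286.5874529681168), np.float64(18.52227347009304))
```

View pics/w4.png

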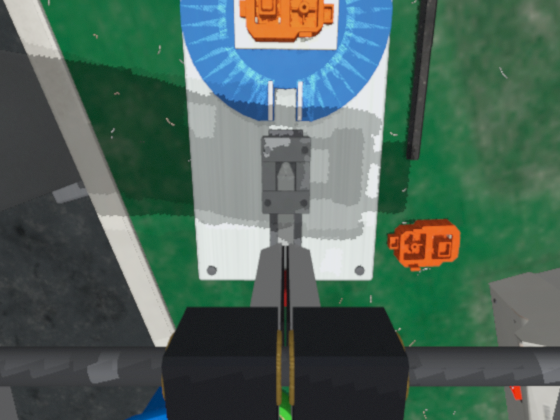

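In the wrist view the slot lines sit at columns 270 and 301, so the centre is 285.5, against the guide centre at about 286. They are aligned. Now I go behind the stud and lower.

servo_tool:
  motion:
    - [1, -1.5, -5.3, 0, 0]
    - [1, -2.95, -10.5, 0, 0]
    - [1, -2.95, -10.5, -2, 0]
    - [1, -2.95, -10.5, -5, 0]
    - [1, -2.95, -10.5, -8, 0]
    - [1, -2.95, -10.5, -11, 0]
    - [1, -2.95, -10.5, -11.9, 0]
    - [1, -2.95, -10.5, -11.9, 0]
    - [1, -2.95, -10.5, -11.9, 0]

```text
time_s: 12.68
ee_pos: [0.4753, -0.268, 0.2459]
eef_rot: [3.14, 0.001, 1.296]
force: [-0.7, -0.1, -0.0]
grip_width: 0.0006
grip_force: 0.0
```

servo_tool:
  motion:
    - [1, 0.14, 0.48, 0, 0]
    - [1, 0.27, 0.96, 0, 0]
    - [1, 0.41, 1.44, 0, 0]
    - [1, 0.54, 1.92, 0, 0]
    - [1, 0.68, 2.4, 0, 0]
    - [1, 0.82, 2.9, 0, 0]
    - [1, 0.95, 3.4, 0, 0]
    - [1, 1.09, 3.85, 0, 0]
    - [1, 1.23, 4.3, 0, 0]
    - [1, 1.36, 4.8, 0, 0]

```text
time_s: 13.92
ee_pos: [0.4887, -0.2197, 0.2447]
eef_rot: [3.142, 0.0, 1.296]
force: [-0.6, -1.8, 0.2]
grip_width: 0.0007
grip_force: 0.8
```

servo_tool:
  motion:
    - [1, 0.07, 0.24, 0, 0]
    - [1, 0.14, 0.48, 0, 0]
    - [1, 0.2, 0.72, 0, 0]
    - [1, 0.27, 0.96, 0, 0]
    - [1, 0.34, 1.2, 0, 0]
    - [1, 0.41, 1.44, 0, 0]
    - [1, 0.48, 1.7, 0, 0]
    - [1, 0.48, 1.7, 0, 0]

```text
time_s: 14.92
ee_pos: [0.4934, -0.2028, 0.2446]
eef_rot: [-3.141, -0.0, 1.296]
force: [-0.3, 0.2, -0.1]
grip_width: 0.0005
grip_force: 0.0
```

servo_tool:
  motion:
    - [1, 0.03, 0.1, 0, 0]
    - [1, 0.06, 0.2, 0, 0]
    - [1, 0.06, 0.2, 0, 0]

```text
time_s: 15.3
ee_pos: [0.494, -0.2009, 0.2446]
eef_rot: [-3.141, -0.0, 1.296]
force: [0.5, -0.8, 0.1]
grip_width: 0.0004
grip_force: 0.1
```

servo_tool:
  motion:
    - [1, 0.03, 0.1, 0, 0]
    - [1, 0.06, 0.2, 0, 0]
    - [1, 0.06, 0.2, 0, 0]

```text
time_s: 15.68
ee_pos: [0.4946, -0.199, 0.2446]
eef_rot: [-3.142, 0.0, 1.296]
force: [-0.8, -2.1, -1.2]
grip_width: 0.0003
grip_force: 1.1
```

servo_tool:
  motion:
    - [1, 0.03, 0.1, 0, 0]
    - [1, 0.06, 0.2, 0, 0]
    - [1, 0.06, 0.2, 0, 0]

```text
time_s: 16.05
ee_pos: [0.495, -0.1979, 0.2448]
eef_rot: [3.141, 0.002, 1.296]
force: [-4.2, -13.2, 1.2]
grip_width: 0.0003
grip_force: 6.5
```

The force rises at exactly the expected home position. I make one firmer push to confirm it, then back off and clear.

servo_tool:
  motion:
    - [1, 0.03, 0.1, 0, 0]
    - [1, 0.03, 0.1, 0, 0]

```text
time_s: 16.3
ee_pos: [0.4951, -0.1975, 0.245]
eef_rot: [3.141, 0.003, 1.295]
force: [-6.6, -18.1, 0.7]
grip_width: 0.0007
grip_force: 9.3
```

servo_tool:
  motion:
    - [1, -0.14, -0.5, 0, 0]
    - [1, -0.55, -1.9, 0, 0]
    - [1, -0.8, -2.9, 0, 0]
    - [1, -0.8, -2.9, 3, 0]
    - [1, -0.8, -2.9, 7, 0]
    - [1, -0.8, -2.9, 12, 0]
    - [1, -0.8, -2.9, 15, 0]
    - [1, -0.8, -2.9, 15, 0]

```text
time_s: 17.3
ee_pos: [0.4874, -0.2254, 0.3967]
eef_rot: [3.138, 0.001, 1.295]
force: [0.4, 0.5, -0.5]
grip_width: 0.001
grip_force: 0.0
```

servo_tool:
  motion:
    - [1, 0.8, 4.5, 0, 0]
    - [1, 1.6, 7, 0, 0]
    - [1, 2.5, 9.5, 0, 0]
    - [1, 2.5, 9.5, 0, 0]
    - [1, 2.5, 9.5, 0, 0]

```text
time_s: 17.92
ee_pos: [0.5123, -0.1307, 0.3938]
eef_rot: [-3.14, 0.0, 1.296]
force: [-0.4, -1.4, -0.6]
grip_width: 0.0005
grip_force: 0.0
```

```bash
python3 - <<'E'
from h import *
o=ctrl.get_obs();c=wrist(snap('wrist','w5'),o['ee_pos'],o['eef_rot'])
print(o['ee_pos'],o['force'])
ex=np.array([.2728,.9621]);
for n,d in(('gate',.077),('nosehome',.055)): print(n,proj(c,(*(S-d*ex),.032)))
print('studhome',proj(c,(*(S-.161*ex),.074)))
E
```

```text
[ 0.51233618 -0.13067402  0.39384844] [-0.39933236 -1.38462306 -0.55788476]
gate (np.float64(287.795855904049), np.float64(156.7281094345305))
nosehome (np.float64(287.8608347305798), np.float64(132.48350750289944))
studhome (np.float64(287.8595291938783), np.float64(259.40577194357076))
```

View pics/w5.png

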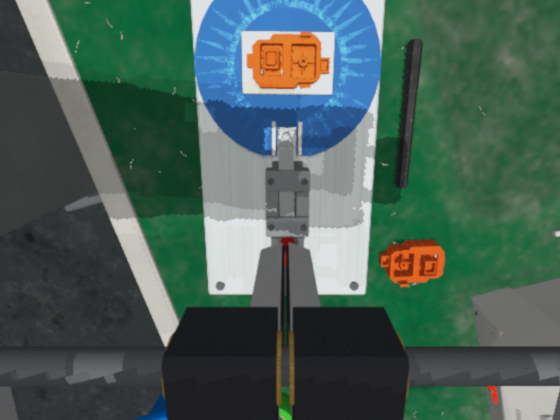

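The wrist view shows the nose inside the slot (tip near (287,136), mouth near row 156) and the collar at the guide end (row 237). I move away and check the stud position from the top camera.

servo_tool:
  motion:
    - [1, -2, -4, 0, 0]
    - [1, -4, -8, 0, 0]
    - [1, -6, -12, 0, 0]
    - [1, -8, -17, 0, 0]
    - [1, -9, -22, 0, 0]
    - [1, -9, -24, 0, 0]
    - [1, -9, -24, 0, 0]
    - [1, -9, -24, 0, 0]

```text
time_s: 18.98
ee_pos: [0.4224, -0.3696, 0.3945]
eef_rot: [-3.141, -0.0, 1.296]
force: [0.3, 0.2, 0.4]
grip_width: 0.0008
grip_force: 0.0
```

```bash
python3 - <<'E'
from h import *
c=snap('top','top6');im=c['image'][:,:,::-1];a=load('top0')
ex=np.array([.2728,.9621])
for k in(a,c):
  hsv=cv2.cvtColor(k['image'],cv2.COLOR_RGB2HSV).copy()
  r=((hsv[...,0]<6)|(hsv[...,0]>174))&(hsv[...,1]>150); r[:,:330]=0;r[:,375:]=0;r[:228]=0;r[:,:][260:]=0
  v,u=np.nonzero(r)
  if len(u): p=ray(k,u.mean(),v.mean(),.07);print(len(u),p,'along from spindle',(p[:2]-S)@ex)
print(slot(c),ctrl.get_obs()['force'])
w=load('w5')['image'][95:265,205:370,::-1]
t=im[185:280,235:375]
cv2.imwrite('pics/chk.png',np.hstack([cv2.resize(w,(388,400),interpolation=2),cv2.resize(t,(400,400*95//140),interpolation=2)[:,:,:].copy() if 0 else cv2.copyMakeBorder(cv2.resize(t,(400,271),interpolation=2),0,129,0,0,0)]))
E
```

```text
23 [ 0.48373926 -0.23346673  0.07      ] along from spindle -0.2132686104339199
18 [ 0.49844889 -0.18189403  0.07      ] along from spindle -0.15963773013206717
[(np.float64(253.4), np.float64(239.75), np.float64(267.0), np.float64(29.5)), (np.float64(254.1), np.float64(241.75), np.float64(266.5), np.float64(28.9)), (np.float64(253.4), np.float64(241.75), np.float64(265.0), np.float64(29.2))] [0.03011573 0.45433175 0.869514  ]
```

View pics/chk.png

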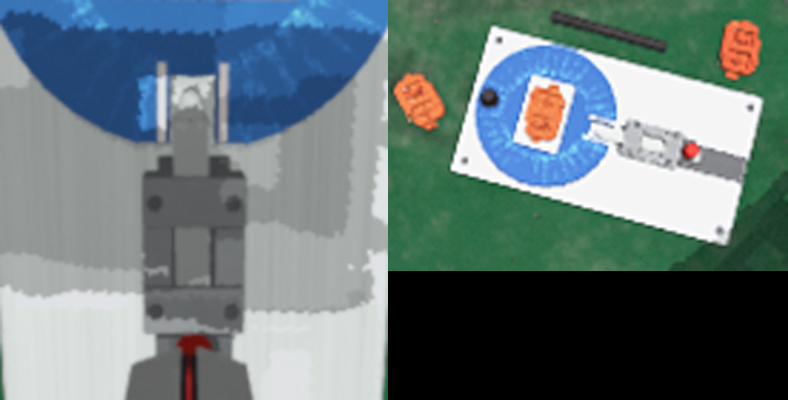

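The stud is 160 mm from the spindle, against 161 mm expected with the bar home. The picture shows the nose in the slot and the collar against the guide. Nothing else has moved and the arm is clear, so I hand in.

```bash
python3 -c "
from station import ctrl
print(ctrl.hand_in())"
```

```text
the job is handed in; nothing more can be done
None
```

The turntable is locked: I pushed the disc round by its peg until the slot faced the bar, then pushed the bar fully home with its collar against the guide, and handed in at about 19 s with the arm clear and the loose parts untouched.

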